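# Refill the glue melter and hold its bayonet lid home

## Robot

A 6-joint arm with a two-finger parallel gripper is mounted at the origin on the work surface. World frame = base frame: x ahead of the robot, y to its left, z up, the work surface at z = 0. Lengths are in m, angles in rad, forces in N, time in s.
With the tool pointing down it reaches from about 0.35 to 0.975 m from the base axis. Payload 4.9 kg.
Tool frame: the origin (TCP) lies at the very end of the fingers, on their centre line; the grasp point (between the pads) lies 19 mm behind it; y points along the fingers, z is the direction in which the jaws open and shut, and the axes are right-handed (so a half turn about y gives the same grasp; the last joint's range is limited). The gripper opens to 85 mm and grips with 20 to 120 N. Pads are 22 mm wide; open, the fingers measure 114 mm over their backs; the gripper's body (76 mm by 85 mm) begins 54 mm behind the grasp point. The pads swing forward as they close: fully open they stand 13 mm farther back than shut.
Start: joints at [-1.372, 0.053, 1.613, -0, 1.476, -0.119], TCP at [0.195, -0.594, 0.231] pointing down, gripper open.
Joint ranges: [-3.01, 3.01], [-1.01, 2.22], [0.06, 2.58], [-1.02, 4.17], [0.09, 2.62], [-3.14, 3.14]. Speed limits (rad/s): [2.57, 2.57, 3.14, 3.14, 3.14, 3.14].

## Interface

Orientations are given as a rotation vector (axis times angle).
In Python, from station import ctrl gives the robot as it stands.
- The arm moves only by the tool arm_command, never from a script. Its argument "steps" is a list of rows, each a list of 3 entries, a list of its own where there are three numbers: the shift along the tool's x, y, z in m, then the turn, a rotation vector about the tool's x, y, z in degrees, then the opening, from 0 (shut) to 1 (fully open). In form: [[[dx, dy, dz], [ax, ay, az], gripper], ...]. A call has 1 to 5 rows; each row is the pose to reach, as a shift and turn from the pose measured when the call began, along the tool's axes at that moment; what a row does not reach only later rows make up. A row lasts 1/10 s, in which the tool goes at most 50 mm and 8.59 degrees, less where a joint would pass 70% of its speed; a pose out of reach is approached as far as the arm can. A call with a gripper value outside its range is refused whole. The fingers move at their own pace and stop on an object; "force" is the grip in N (left out, the last holds). Time passes only in rows, so rows that repeat a pose let the fingers close. It gives the time, the measured TCP pose, the force and the opening at its end, in the units of the state.
- ctrl.get_obs(): the state, without advancing time (a new reading comes with each control period).
- ctrl.get_image(name): name is "scene" or "top" or "wrist"; returns a dict with "img" (420x560x3 uint8, red, green, blue), "camera_matrix" (3x3 intrinsics, pixels), "k1" (the pictures are not rectified: a ray, as slopes to the right and down, at radius r is drawn at 1 + k1 r^2 times it, then the intrinsics apply), "world_from_camera" (4x4, takes a point from camera to world coordinates). Camera axes: x right, y up, looking along -z (the intrinsics and any distortion apply to the point x, -y, -z); pixel columns grow to the right and rows downward; lengths in m; the calibration is good to about 2 mm. A picture is of the moment at which its call begins. There is no depth.
- ctrl.finish_job(): hands the job in, once; it reports no verdict.
Trained networks look in a picture, given as the dict that the camera call returned (one of the last four; its "shot" number tells which), for a name from the list of things; names that differ only in an ending like _2 or _b are one class to them, and where a whole thing is asked for, a point or a joint stands for the part that bears it (a point fixed in the world has none). Each returns a list of dicts, best first, with "confidence" (0 to 1); they miss things now and then, are a little off and sometimes report something else, mostly with a low value. They report only what shows in the picture. A call takes as long as a camera call. They do not tell look-alikes from the thing itself.
- ctrl.boxes_of(picture, name): "position" ([row, column] in pixels, amid what is visible of it).
The state is a dict: "t": time; "q": joint angles; "dq": joint speeds; "effort": joint torques, N m; "tool_pos": TCP position; "tool_rot": TCP orientation; "contact_force": force on the tool from outside, world axes, zero at the start; "wrist_torque": the same for the moment, N m; "opening": finger opening in m.
Only numpy, scipy, OpenCV 4.12 (cv2) and the standard library are available. Lean on these libraries where they do the work, as an engineer would, in place of code of your own. Each camera call takes 0.05 s, during which the arm holds its last target.

## Task

Refill the glue melter on the joinery bench: tip all six glue slugs out of the scoop into the open hopper, and stand the empty scoop upright back on the bench. Then set the lid on the hopper, turn it by its knurled grip until its hidden keyways drop over the pins on the neck, and push it fully home against the sprung seal. Finish while still holding the lid pushed down, so that I can close the latches, and leave the tape measure, sanding block and hinge beside your work where they lie.

Things in the scene. Friction and masses are not known exactly. Their poses are not given: they have to be found in the camera images.
- melter: Glue melter, fixed to the bench, may stand turned a little: grey cabinet 280 x 340 mm, 110 mm high, with a round bare-metal hopper, open at the top, rising from its deck. Two low latches stand beside the hopper. Nothing on the deck is higher than the hopper's rim. Origin: middle of the underside
- neck (a point): Centre of the hopper's rim, 170 mm above the bench, z up. Neck 108 mm outside, 100 mm inside diameter; hopper floor 124 mm below the rim. Round the neck's outside stand four steel pins at 90 degree steps, 8 mm wide, 6 mm high, reaching 63 mm from the axis, tops 12 mm below the rim. 23 mm below the rim is the flat shoulder (133 mm diameter) on which the lid ends
- seal (a joint): Sprung rubber seal ring on the hopper's rim, as wide as the neck wall; at 0 it stands 8 mm above the rim. Value: how far it is pushed down, m. About 5 N starts it, about 9 N pushes it the 5 mm at which the lid is fully home on the shoulder; it springs back up when let go
- lid_grip (a point): Point on the lid's axis in its knurled round grip (49 mm diameter, 36 mm high, standing on the cap's middle), 53 mm above the lid's lower edge, 15 mm below the grip's top; z up. Height of this point above the rim centre: 41 mm when the lid rests on the pins, 35 mm when the keyways have dropped over the pins and it rests on the unpressed seal, 30 mm fully home
- lid: The lid, bare metal, 200 to 310 g, right way up on the bench: round cap 136 mm diameter, 32 mm high, 68 mm with the grip. Origin: on the axis at the lower edge. In its open underside a flange 10 mm thick, bore 114 mm, has four keyways 16 mm wide at 90 degree steps. They are hidden and where they lie is not known: turn the lid on the pins, at most 90 degrees either way, until it drops
- scoop_grip (a point): Point in the scoop's upright grip plate, which stands across its back end: plate 12 mm thick, 72 mm wide, top 80 mm above the bench, the top 6 mm a bead 16 mm thick. The point is midway across, 60 mm above the underside. x points level along the scoop to its open pouring end (across the plate's thickness), z up
- scoop: White plastic scoop, 130 to 200 g, holding six loose slugs: floor 140 x 72 mm, 4 mm thick, side walls 34 mm high (22 mm near the pouring end), open at the pouring end (+x). Origin: middle of the underside; grip plate at x -64 mm. The slugs start to slide out when it is tipped 20 to 28 degrees
- scoop_lip (a point): Middle of the scoop's pouring edge, on top of the floor: 134 mm along x from the grip point and 56 mm below it
- slug0_mid (a point): One of six cream-coloured hard glue slugs, 30 x 26 x 20 mm, 18 g, lying in the scoop at the start. This point is its centre
- slug1_mid (a point): One of six cream-coloured hard glue slugs, 30 x 26 x 20 mm, 18 g, lying in the scoop at the start. This point is its centre
- slug2_mid (a point): One of six cream-coloured hard glue slugs, 30 x 26 x 20 mm, 18 g, lying in the scoop at the start. This point is its centre
- slug3_mid (a point): One of six cream-coloured hard glue slugs, 30 x 26 x 20 mm, 18 g, lying in the scoop at the start. This point is its centre
- slug4_mid (a point): One of six cream-coloured hard glue slugs, 30 x 26 x 20 mm, 18 g, lying in the scoop at the start. This point is its centre
- slug5_mid (a point): One of six cream-coloured hard glue slugs, 30 x 26 x 20 mm, 18 g, lying in the scoop at the start. This point is its centre
- tape_measure: Bystander, to be left alone: black tape measure 76 x 34 x 64 mm. Origin at its underside
- sanding_block: Bystander, to be left alone: cork sanding block 112 x 66 x 30 mm. Origin at its underside
- hinge: Bystander, to be left alone: steel cupboard hinge, about 105 x 50 x 17 mm, lying flat. Origin at its underside
There are look-alikes about, which are no part of the job. What is shaped like the part that bears slug3_mid but green or orange is not meant. Leave any green look-alike of the part that bears slug5_mid alone.

How it is judged:
By the outcome, as a careful person would: the job done as asked, in the order asked, and still so for the second after the job is handed in, while the arm keeps its last pose, push and grip.
It also fails if it takes over 72 s, if anything falls off the work surface, if the arm or the gripper's body presses on something with over 40 N, if the wrist force passes 120 N, or if a joint passes its speed limit or range.

## Working session

There is one attempt and no reset: what is moved stays moved. The work goes in short steps, Python scripts to look and compute and a tool call to move; the robot and the scene stay as the last step left them, time stands still between calls to the robot, and variables do not carry over. Pictures are saved under pics/ and viewed, and the job is handed in when it is done.

Besides the shell and the picture viewer there is one more tool, called after "Call:" as name(argument=value, ...) on one line, values as JSON. arm_command: Moves the arm, as the interface text tells. Its arguments: {"type":"object","properties":{"steps":{"type":"array"},"force":{"type":"number"}},"required":["steps"]}

```bash
ls; mkdir -p pics
cat > h.py <<'E'
import numpy as np, cv2
from station import ctrl
from scipy.spatial.transform import Rotation as R
def ray(p,px):
    r,c=px; K=p["camera_matrix"]; u=(c-K[0][2])/K[0][0]; v=(r-K[1][2])/K[1][1]
    rd=np.hypot(u,v); rr=rd
    for _ in range(30): rr=rd/(1+p["k1"]*rr*rr)
    s=rr/rd if rd>0 else 1
    T=np.array(p["world_from_camera"]); d=T[:3,:3]@np.array([u*s,-v*s,-1]); return T[:3,3],d
def atz(p,px,z):
    o,d=ray(p,px); return o+d*(z-o[2])/d[2]
def proj(p,X):
    T=np.array(p["world_from_camera"]); c=T[:3,:3].T@(np.array(X)-T[:3,3]); u=c[0]/-c[2]; v=-c[1]/-c[2]
    s=1+p["k1"]*(u*u+v*v); K=p["camera_matrix"]; return np.array([K[1][1]*v*s+K[1][2],K[0][0]*u*s+K[0][2]])
def save(p,n): cv2.imwrite("pics/%s.png"%n,cv2.cvtColor(p["img"],cv2.COLOR_RGB2BGR))
def st():
    o=ctrl.get_obs(); print("t",round(o["t"],2),"pos",np.round(o["tool_pos"],4),"F",np.round(o["contact_force"],1),"op",round(float(o["opening"]),4))
    print(np.round(R.from_rotvec(o["tool_rot"]).as_matrix(),4)); print("q",np.round(o["q"],3)); return o
E
python3 - <<'E'
from h import *
st()
for n in ["scene","top"]:
    p=ctrl.get_image(n); save(p,n+"0")
    print(n,p["k1"],np.round(p["world_from_camera"],3).tolist())
    for k in ["melter","lid","scoop","lid_grip","scoop_grip","scoop_lip","neck","slug3_mid","slug5_mid","tape_measure","sanding_block","hinge"]:
        try: print(k,[(np.round(b["position"]).tolist(),round(b["confidence"],2)) for b in ctrl.boxes_of(p,k)])
        except Exception as e: print(k,e)
E
```

```text
pics
t 0.0 pos [ 0.1952 -0.5931  0.23  ] F [-0.2  1.  -0. ] op 0.0854
[[-9.499e-01 -4.000e-04  3.125e-01]
 [-3.125e-01  2.100e-03 -9.499e-01]
 [-3.000e-04 -1.000e+00 -2.100e-03]]
q [-1.372  0.053  1.614  0.     1.476 -0.119]
scene -0.037635594844776736 [[0.626, -0.653, 0.427, 0.973], [0.78, 0.524, -0.342, -0.442], [-0.001, 0.547, 0.837, 0.993], [0.0, 0.0, 0.0, 1.0]]
melter [([179.0, 415.0], 0.9)]
lid [([275.0, 283.0], 0.58), ([215.0, 225.0], 0.38)]
scoop [([241.0, 236.0], 0.89)]
lid_grip [([277.0, 283.0], 0.84)]
scoop_grip [([241.0, 231.0], 0.61)]
scoop_lip [([242.0, 234.0], 0.76)]
neck [([177.0, 415.0], 0.63)]
slug3_mid [([199.0, 250.0], 0.51), ([209.0, 280.0], 0.41)]
slug5_mid [([173.0, 271.0], 0.68), ([224.0, 216.0], 0.58)]
tape_measure [([211.0, 311.0], 0.73), ([241.0, 236.0], 0.26)]
sanding_block [([317.0, 205.0], 0.69)]
hinge [([279.0, 164.0], 0.6)]
top 0.03436473377952853 [[0.015, 0.997, -0.082, 0.485], [-1.0, 0.017, 0.026, -0.057], [0.027, 0.081, 0.996, 0.873], [0.0, 0.0, 0.0, 1.0]]
melter [([261.0, 423.0], 0.36)]
lid [([176.0, 326.0], 0.8)]
scoop [([257.0, 337.0], 0.58)]
lid_grip [([175.0, 322.0], 0.82), ([279.0, 326.0], 0.21)]
scoop_grip [([255.0, 340.0], 0.88)]
scoop_lip [([254.0, 338.0], 0.68)]
neck [([164.0, 115.0], 0.96), ([263.0, 341.0], 0.38)]
slug3_mid [([248.0, 272.0], 0.74), ([284.0, 292.0], 0.52), ([265.0, 342.0], 0.44)]
slug5_mid [([296.0, 241.0], 0.61), ([282.0, 338.0], 0.58)]
tape_measure [([218.0, 243.0], 0.98)]
sanding_block [([195.0, 412.0], 0.74)]
hinge [([259.0, 426.0], 0.78), ([254.0, 340.0], 0.2)]
```

View pics/scene0.png

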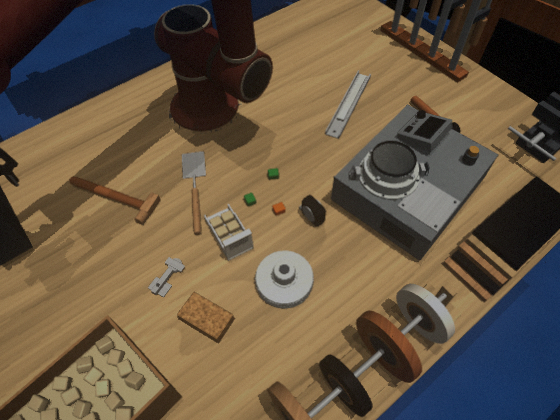

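View pics/top0.png

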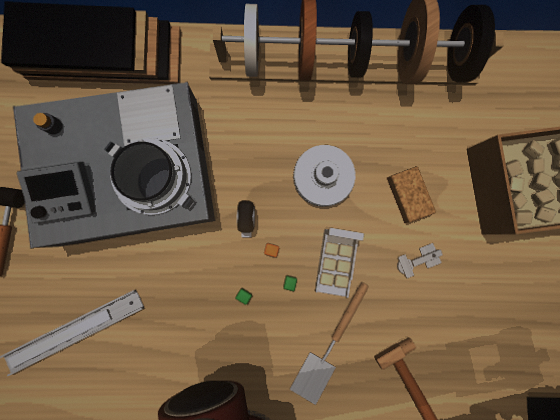

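Run:
```python
from h import *
a=cv2.imread("pics/top0.png")
cv2.imwrite("pics/c1.png",cv2.resize(a[215:315,225:375],None,fx=5,fy=5,interpolation=cv2.INTER_CUBIC))
cv2.imwrite("pics/c2.png",cv2.resize(a[125:225,90:220],None,fx=6,fy=6,interpolation=cv2.INTER_CUBIC))
cv2.imwrite("pics/c3.png",cv2.resize(a[135:215,280:370],None,fx=6,fy=6,interpolation=cv2.INTER_CUBIC))
```

```text
(no output)
```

View pics/c1.png

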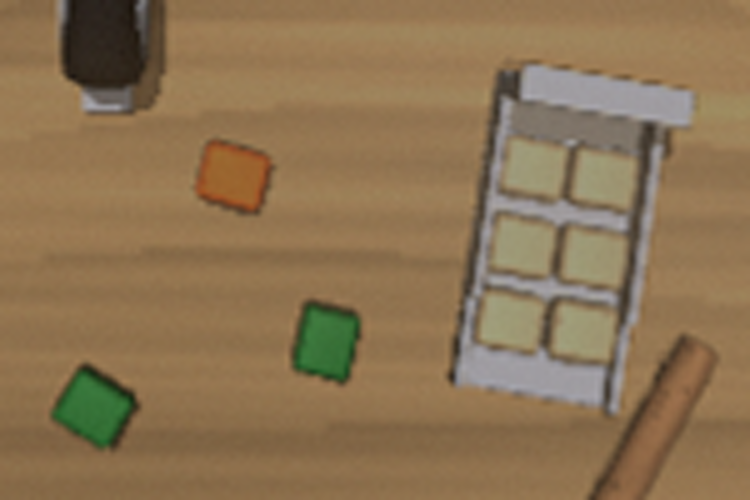

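View pics/c2.png

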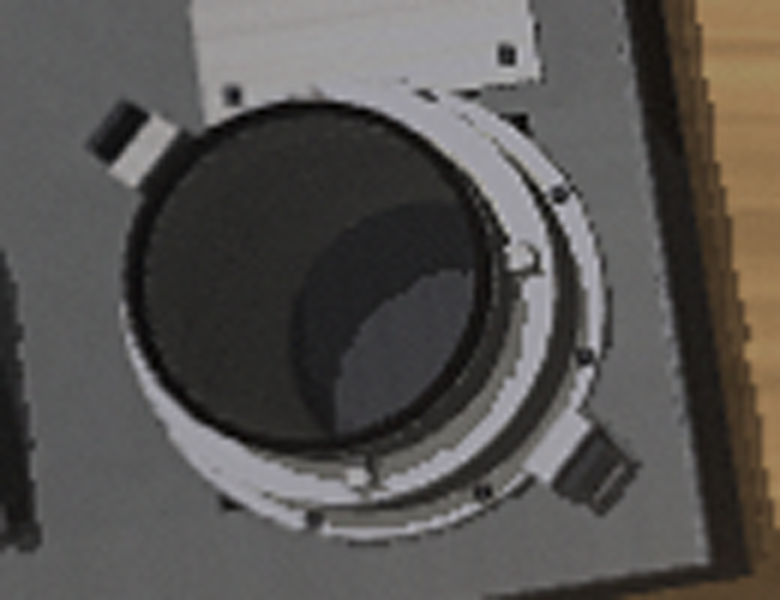

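View pics/c3.png

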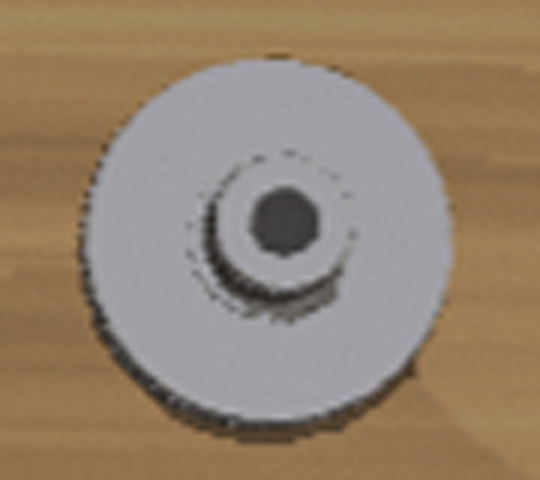

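Run:
```python
from h import *
p=ctrl.get_image("top"); f=lambda cx,cy,s,ox,oy,z: np.round(atz(p,(cy/s+oy,cx/s+ox),z),4)
# pixel centre convention: cv2 resize -> (x+.5)/s-.5
g=lambda cx,cy,s,ox,oy,z: f(cx+.5-.5*s,cy+.5-.5*s,s,ox,oy,z)
print("bead corners",[g(x,y,5,225,215,.08) for x,y in [(522,65),(693,90),(690,127),(520,100)]])
print("floor lip corners",[g(x,y,5,225,215,.004) for x,y in [(462,383),(605,405)]], g(533,394,5,225,215,.004))
print("lidgrip",g(285,220,6,280,135,.068)," cap top",g(268,240,6,280,135,.032))
print("neck seal",g(308,277,6,90,125,.178),[g(x,y,6,90,125,.178) for x,y in [(125,277),(492,277),(308,98),(308,455)]])
print("pins",g(525,260,6,90,125,.158),g(365,475,6,90,125,.158))
print("wrist cam later; tape",atz(p,(218,243),.06),"latch",g(600,470,6,90,125,.13))
for k in ["tape_measure","sanding_block","hinge"]:print(k,[np.round(atz(p,b["position"],.03),3) for b in ctrl.boxes_of(p,k)][:1])
s=ctrl.get_image("scene");
for n,X in [("rim",g(308,277,6,90,125,.178)),("lid",g(285,220,6,280,135,.068)),("bead",g(606,96,5,225,215,.08))]: print(n,proj(s,X))
a=s["img"][:,:,::-1]
cv2.imwrite("pics/s1.png",cv2.resize(a[130:320,180:470],None,fx=2.7,fy=2.7,interpolation=cv2.INTER_CUBIC))
```

```text
bead corners [array([ 0.5066, -0.1794,  0.08  ]), array([ 0.4974, -0.2503,  0.08  ]), array([ 0.4821, -0.249 ,  0.08  ]), array([ 0.4921, -0.1786,  0.08  ])]
floor lip corners [array([ 0.3666, -0.1648,  0.004 ]), array([ 0.3578, -0.2288,  0.004 ])] [ 0.3622 -0.1965  0.004 ]
lidgrip [ 0.6263 -0.1766  0.068 ]  cap top [ 0.6251 -0.1757  0.032 ]
neck seal [0.6011 0.1769 0.178 ] [array([0.5999, 0.2306, 0.178 ]), array([0.6023, 0.1223, 0.178 ]), array([0.6557, 0.1791, 0.178 ]), array([0.5475, 0.1746, 0.178 ])]
pins [0.6112 0.1175 0.158 ] [0.5434 0.1637 0.158 ]
wrist cam later; tape [ 5.24503551e-01 -1.51248943e-04  6.00000000e-02] latch [0.5486 0.0982 0.13  ]
tape_measure [array([0.528, 0.003, 0.03 ])]
sanding_block [array([ 0.585, -0.369,  0.03 ])]
hinge [array([ 0.44 , -0.396,  0.03 ])]
rim [157.22054477 392.37601685]
lid [269.59945754 283.04953755]
bead [236.71979195 235.81278695]
```

View pics/s1.png

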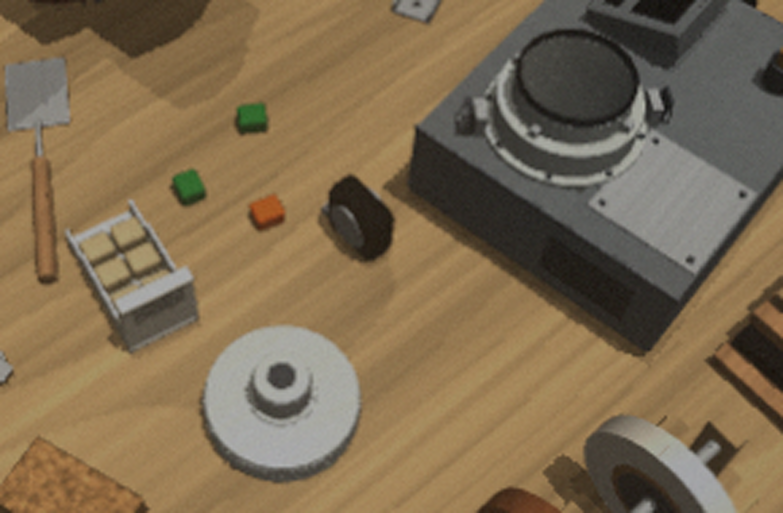

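```bash
cat >> h.py <<'E'
def down(az,tilt=0,taz=None):
    # tool y down, tool z horizontal at azimuth az(deg); then tilt about horizontal axis: tool point direction swings toward azimuth of z by tilt deg
    a=np.radians(az); z=np.array([np.cos(a),np.sin(a),0]); y=np.array([0,0,-1.]); x=np.cross(y,z)
    M=np.stack([x,y,z],1)
    return M@R.from_euler('x',tilt,degrees=True).as_matrix()
def go(pos,M,o=None):
    o=o or ctrl.get_obs(); C=R.from_rotvec(o["tool_rot"]).as_matrix()
    print("shift",np.round(C.T@(np.array(pos)-o["tool_pos"]),4).tolist(),"turn",np.round(R.from_matrix(C.T@M).as_rotvec(degrees=True),2).tolist())
E
python3 - <<'E'
from h import *
st()
M=down(-7.5); print(M); print(down(0,30))
go([.494,-.214,.2],M)
p=ctrl.get_image("wrist"); save(p,"w0"); print(np.round(p["world_from_camera"],3))
E
```

```text
t 1.55 pos [ 0.1953 -0.5937  0.2313] F [ 0.6 -0.   0.6] op 0.0856
[[-0.9499  0.      0.3125]
 [-0.3125 -0.     -0.9499]
 [ 0.     -1.      0.    ]]
q [-1.372  0.053  1.613 -0.     1.476 -0.119]
[[-0.13052619  0.          0.99144486]
 [-0.99144486  0.         -0.13052619]
 [ 0.         -1.          0.        ]]
[[ 0.         0.5        0.8660254]
 [-1.         0.         0.       ]
 [ 0.        -0.8660254  0.5      ]]
shift [-0.4024, 0.0313, -0.2673] turn [-0.0, -64.29, 0.0]
[[ 0.312  0.909  0.277  0.266]
 [-0.95   0.298  0.09  -0.57 ]
 [-0.001 -0.292  0.957  0.373]
 [ 0.     0.     0.     1.   ]]
```

View pics/w0.png

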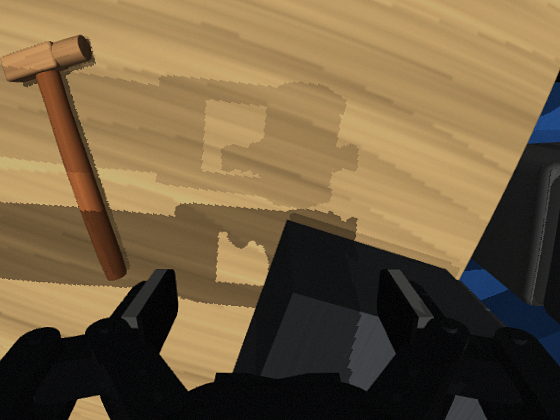

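Call:
arm_command(steps=[[[-0.04, 0.003, -0.027], [0, -8, 0], 1], [[-0.085, 0.006, -0.055], [0, -16, 0], 1], [[-0.13, 0.01, -0.085], [0, -24, 0], 1], [[-0.17, 0.013, -0.115], [0, -32, 0], 1], [[-0.21, 0.016, -0.14], [0, -40, 0], 1]])

```text
t: 2.1
tool_pos: [0.3488, -0.397, 0.2157]
tool_rot: [-0.897, 1.601, -1.602]
contact_force: [0.2, 0.4, -0.9]
opening: 0.0856
```

Run:
```python
from h import *
st()
go([.494,-.214,.2],down(-7.5))
```

```text
t 2.1 pos [ 0.3488 -0.397   0.2157] F [ 0.2  0.4 -0.9] op 0.0856
[[-5.224e-01  4.000e-04  8.527e-01]
 [-8.527e-01 -5.000e-04 -5.224e-01]
 [ 2.000e-04 -1.000e+00  6.000e-04]]
q [-0.991 -0.171  1.853  0.     1.459 -0.441]
shift [-0.2319, 0.0156, 0.0282] turn [-0.03, -24.0, 0.02]
```

Call:
arm_command(steps=[[[-0.045, 0.003, 0.005], [0, -6, 0], 1], [[-0.09, 0.006, 0.011], [0, -12, 0], 1], [[-0.135, 0.009, 0.017], [0, -18, 0], 1], [[-0.18, 0.012, 0.022], [0, -24, 0], 1], [[-0.232, 0.0156, 0.028], [0, -24, 0], 1]])

```text
t: 2.6
tool_pos: [0.4933, -0.2144, 0.2005]
tool_rot: [-1.145, 1.303, -1.306]
contact_force: [1.0, 0.2, -0.8]
opening: 0.0849
```

Run:
```python
from h import *
o=st()
p=ctrl.get_image("wrist"); save(p,"w1")
for n,X in [("bead",[.4945,-.2143,.08]),("lip",[.3622,-.1965,.004])]: print(n,proj(p,X))
o=st()
go([.494,-.214,.13],down(-7.5))
```

```text
t 2.6 pos [ 0.4933 -0.2144  0.2005] F [ 1.   0.2 -0.8] op 0.0849
[[-0.1294  0.0012  0.9916]
 [-0.9916 -0.0012 -0.1294]
 [ 0.001  -1.      0.0013]]
q [-0.548 -0.137  1.848 -0.     1.428 -0.418]
bead [202.86080252 278.66641622]
lip [181.86675635 145.61910718]
t 2.65 pos [ 0.4966 -0.2083  0.1998] F [ 0.   4.5 -0.2] op 0.0853
[[-0.1247  0.0035  0.9922]
 [-0.9922  0.0044 -0.1247]
 [-0.0048 -1.      0.0029]]
q [-0.538 -0.135  1.848  0.006  1.428 -0.414]
shift [0.0063, 0.0697, -0.0021] turn [-0.17, 0.33, -0.27]
```

View pics/w1.png

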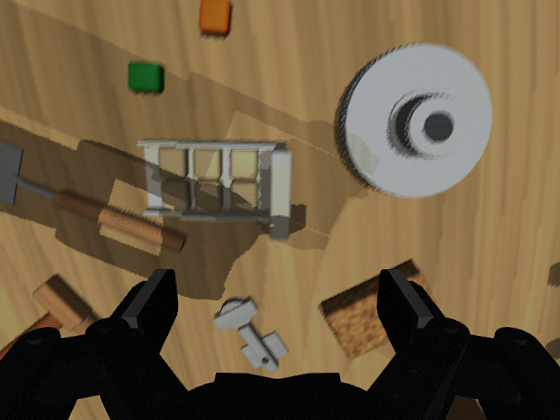

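Run:
```python
from h import *
p=ctrl.get_image("wrist")
p=ctrl.get_image("wrist"); save(p,"w2")
for n,X in [("bead",[.4945,-.2143,.08]),("lip",[.3622,-.1965,.004]),("lidtop",[.6263,-.1766,.068])]: print(n,proj(p,X))
o=st()
a=p["img"][:,:,::-1]
cv2.imwrite("pics/w2c.png",cv2.resize(a[30:270,120:500],None,fx=2,fy=2,interpolation=cv2.INTER_CUBIC))
```

```text
bead [207.54610347 277.55368799]
lip [184.97399679 144.92346239]
lidtop [138.15484501 436.73143991]
t 2.75 pos [ 0.4935 -0.2134  0.1999] F [-0.3 -0.  -0.8] op 0.0852
[[-1.256e-01 -0.000e+00  9.921e-01]
 [-9.921e-01 -1.000e-04 -1.256e-01]
 [ 1.000e-04 -1.000e+00 -0.000e+00]]
q [-0.546 -0.136  1.848 -0.     1.429 -0.42 ]
```

View pics/w2c.png

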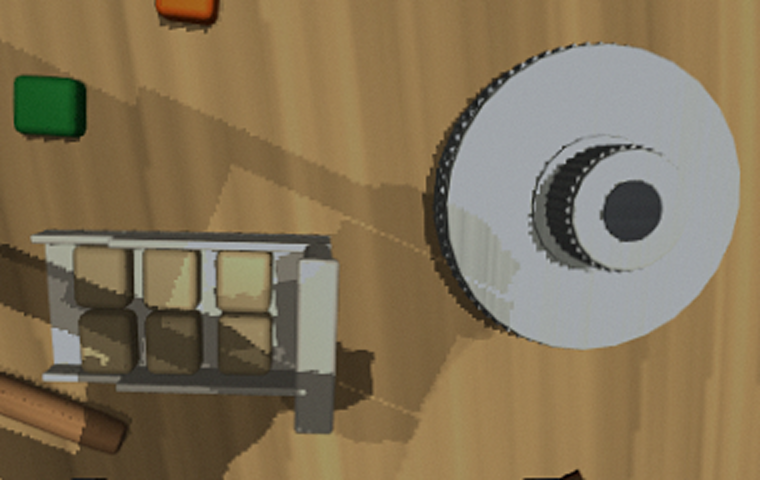

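Run:
```python
from h import *
p=ctrl.get_image("wrist")
for n,r,c,z in [("bead",203,278.5,.08),("lip",182.5,148,.004),("lid",135,436,.068)]: print(n,np.round(atz(p,(r,c),z),4))
go([.494,-.2135,.10],down(-7.5))
```

```text
bead [ 0.4944 -0.2131  0.08  ]
lip [ 0.3645 -0.1967  0.004 ]
lid [ 0.6245 -0.1766  0.068 ]
shift [-0.0015, 0.1001, 0.001] turn [0.0, 0.15, 0.04]
```

Call:
arm_command(steps=[[[0, 0.04, 0.001], [0, 0, 0], 1], [[0, 0.08, 0.001], [0, 0, 0], 1], [[0, 0.12, 0.001], [0, 0, 0], 1], [[0, 0.15, 0.001], [0, 0, 0], 1], [[0, 0.1605, 0.001], [0, 0, 0], 1]])

```text
t: 3.3
tool_pos: [0.4906, -0.2149, 0.0358]
tool_rot: [-1.147, 1.31, -1.3]
contact_force: [0.0, 1.1, -0.7]
opening: 0.0855
```

Call:
arm_command(steps=[[[0, 0, 0], [0, 0, 0], 0], [[0, 0, 0], [0, 0, 0], 0], [[0, 0, 0], [0, 0, 0], 0], [[0, 0, 0], [0, 0, 0], 0], [[0, 0, 0], [0, 0, 0], 0]], force=60)

```text
t: 3.8
tool_pos: [0.4919, -0.2156, 0.0375]
tool_rot: [-1.146, 1.307, -1.303]
contact_force: [7.0, -2.3, -2.6]
opening: 0.0125
```

Run:
```python
from h import *
st(); p=ctrl.get_image("wrist"); save(p,"w3"); p=ctrl.get_image("scene"); save(p,"s3");a=p["img"][:,:,::-1]
cv2.imwrite("pics/s3c.png",cv2.resize(a[130:320,150:400],None,fx=3,fy=3,interpolation=cv2.INTER_CUBIC))
```

```text
t 3.8 pos [ 0.4919 -0.2156  0.0375] F [ 7.  -2.3 -2.6] op 0.0125
[[-1.303e-01 -2.800e-03  9.915e-01]
 [-9.915e-01  8.000e-04 -1.303e-01]
 [-5.000e-04 -1.000e+00 -2.900e-03]]
q [-5.510e-01  5.200e-02  1.960e+00 -1.000e-03  1.133e+00 -4.200e-01]
```

View pics/s3c.png

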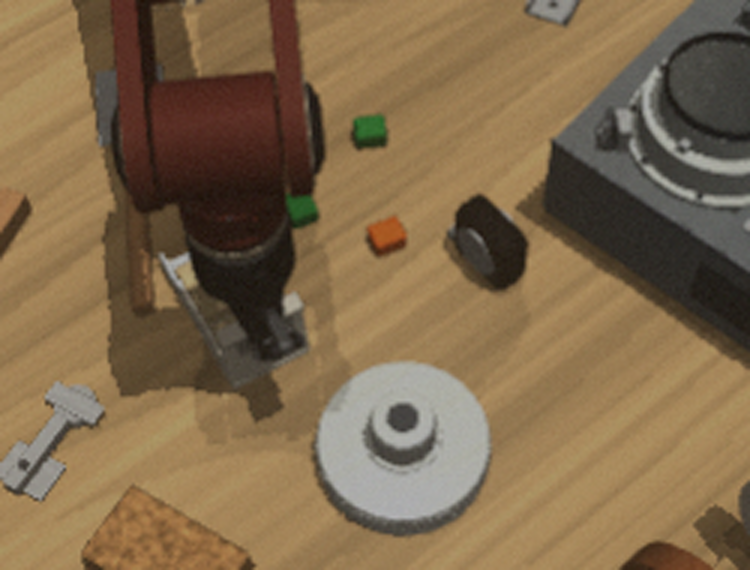

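View pics/w3.png

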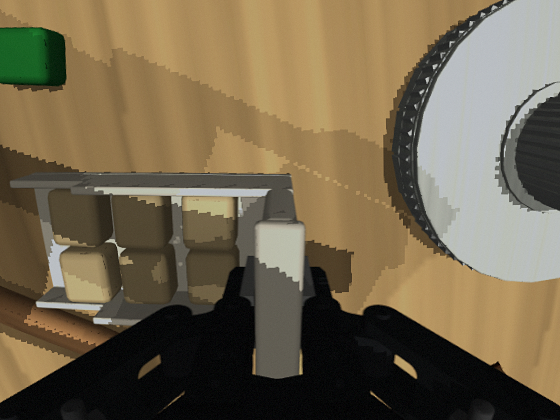

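Call:
arm_command(steps=[[[0, -0.01, 0], [0, 0, 0], 0], [[0, -0.03, 0], [0, 0, 0], 0], [[0, -0.055, 0], [0, 0, 0], 0], [[0, -0.085, 0], [0, 0, 0], 0], [[0, -0.12, 0], [0, 0, 0], 0]], force=90)

```text
t: 4.4
tool_pos: [0.4908, -0.2147, 0.1569]
tool_rot: [-1.148, 1.311, -1.299]
contact_force: [1.5, -0.7, -2.1]
opening: 0.0113
```

Call:
arm_command(steps=[[[0, -0.035, 0], [0, 0, 0], 0], [[0, -0.07, 0], [0, 0, 0], 0], [[0, -0.1, 0], [0, 0, 0], 0], [[0, -0.12, 0], [0, 0, 0], 0], [[0, -0.13, 0], [0, 0, 0], 0]])

```text
t: 4.9
tool_pos: [0.492, -0.2152, 0.2896]
tool_rot: [-1.147, 1.308, -1.302]
contact_force: [0.1, 0.4, -3.5]
opening: 0.0114
```

Run:
```python
from h import *
st(); p=ctrl.get_image("wrist"); save(p,"w4"); 
n=np.array([.601,.177]); u=n/np.linalg.norm(n); t=n+u*.16; print(t)
o=st(); go([*t,.27],down(16.4))
```

```text
t 4.9 pos [ 0.492  -0.2152  0.2896] F [ 0.1  0.4 -3.5] op 0.0114
[[-1.298e-01 -3.800e-03  9.915e-01]
 [-9.915e-01  1.300e-03 -1.298e-01]
 [-8.000e-04 -1.000e+00 -4.000e-03]]
q [-5.500e-01 -1.840e-01  1.742e+00 -1.000e-03  1.587e+00 -4.200e-01]
[0.7544822  0.22220191]
t 4.95 pos [ 0.4923 -0.2154  0.2902] F [ 0.   0.1 -2.6] op 0.0111
[[-1.298e-01 -3.100e-03  9.915e-01]
 [-9.915e-01  8.000e-04 -1.298e-01]
 [-4.000e-04 -1.000e+00 -3.200e-03]]
q [-5.500e-01 -1.840e-01  1.741e+00 -1.000e-03  1.587e+00 -4.200e-01]
shift [-0.4679, 0.0197, 0.2033] turn [0.17, -23.86, -0.06]
```

View pics/w4.png

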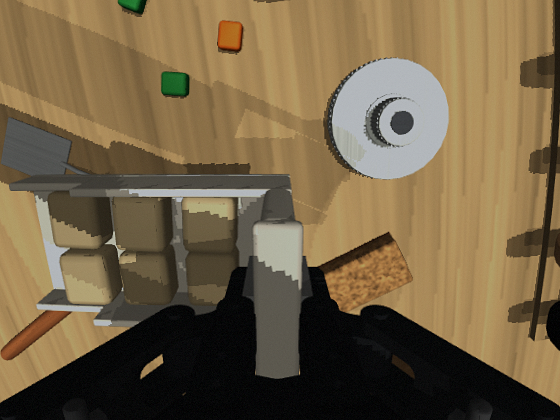

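Call:
arm_command(steps=[[[-0.012, 0.0, 0.005], [0, -1, 0], 0], [[-0.035, 0.0, 0.015], [0, -3, 0], 0], [[-0.065, 0.0, 0.028], [0, -5, 0], 0], [[-0.1, 0.0, 0.043], [0, -7, 0], 0], [[-0.14, 0, 0.06], [0, -9, 0], 0]])

```text
t: 5.45
tool_pos: [0.5697, -0.0824, 0.2876]
tool_rot: [-1.226, 1.194, -1.184]
contact_force: [0.4, -1.5, -2.1]
opening: 0.0116
```

Call:
arm_command(steps=[[[-0.04, 0.0, 0.01], [0, -3, 0], 0], [[-0.08, 0.0, 0.02], [0, -5, 0], 0], [[-0.12, 0.0, 0.03], [0, -7, 0], 0], [[-0.16, 0.0, 0.04], [0, -9, 0], 0], [[-0.2, 0, 0.05], [0, -10, 0], 0]])

```text
t: 5.95
tool_pos: [0.6131, 0.1216, 0.285]
tool_rot: [-1.305, 1.065, -1.05]
contact_force: [0.2, 0.1, -2.3]
opening: 0.0116
```

Run:
```python
from h import *
o=st(); go([.7545,.2222,.275],down(16.4))
```

```text
t 5.95 pos [0.6131 0.1216 0.285 ] F [ 0.2  0.1 -2.3] op 0.0116
[[ 0.2036 -0.0105  0.979 ]
 [-0.979   0.0019  0.2037]
 [-0.004  -0.9999 -0.0099]]
q [ 0.076  0.033  1.544  0.003  1.575 -0.129]
shift [-0.0696, 0.0087, 0.159] turn [0.56, -4.65, -0.25]
```

Call:
arm_command(steps=[[[-0.02, 0.002, 0.035], [0.5, -1.5, 0], 0], [[-0.04, 0.004, 0.075], [0.5, -3, 0], 0], [[-0.06, 0.006, 0.115], [0.5, -4.6, 0], 0], [[-0.0696, 0.008, 0.145], [0.56, -4.6, 0], 0], [[-0.0696, 0.0087, 0.159], [0.56, -4.6, 0], 0]])

```text
t: 6.45
tool_pos: [0.7545, 0.2256, 0.27]
tool_rot: [-1.333, 1.001, -0.988]
contact_force: [0.2, -0.1, -3.0]
opening: 0.0112
```

Run:
```python
from h import *
o=st(); p=ctrl.get_image("wrist"); save(p,"w5"); q=ctrl.get_image("top"); save(q,"t5"); o=st(); 
# scoop lip estimate: grip point 60mm above underside, underside = tcp-.0375 along y
C=R.from_rotvec(o["tool_rot"]).as_matrix()
lip=o["tool_pos"]+C@np.array([0,.0375-.004,-.134]); print("lip",lip); print(proj(p,lip),proj(p,[.601,.177,.178]),proj(q,lip))
```

```text
t 6.45 pos [0.7545 0.2256 0.27  ] F [ 0.2 -0.1 -3. ] op 0.0112
[[ 0.2847 -0.0067  0.9586]
 [-0.9586  0.0041  0.2847]
 [-0.0059 -1.     -0.0052]]
q [ 0.194  0.418  1.124  0.005  1.605 -0.094]
t 6.55 pos [0.7543 0.2238 0.2702] F [-0.6  0.1 -4.1] op 0.0116
[[ 0.2832 -0.0067  0.959 ]
 [-0.9591  0.0033  0.2832]
 [-0.0051 -1.     -0.0054]]
q [ 0.192  0.416  1.126  0.005  1.605 -0.095]
lip [0.62555978 0.18593275 0.23743606]
[247.95709941  41.53616247] [218.31924356  59.9066301 ] [149.77685023 123.865826  ]
```

View pics/w5.png

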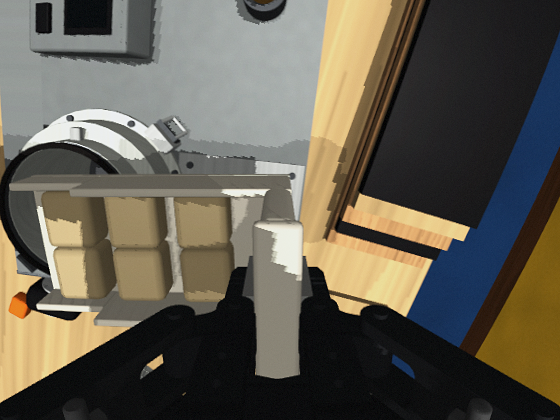

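View pics/t5.png

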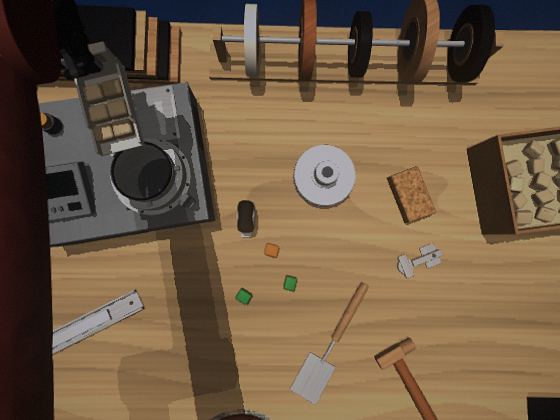

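```bash
cat >> h.py <<'E'
u=np.array([.9593,.2825])
def pour(th,along=.018,z=.195,o=None):
    M=down(16.4,th); lip=np.array([*(np.array([.601,.177])+u*along),z]); pos=lip-M@np.array([0,.0335,-.134]); print(th,end=" "); go(pos,M,o)
E
python3 - <<'E'
from h import *
for th in [0,3,6,9,12,15]: pour(th)
E
```

```text
0 shift [0.0018, 0.0417, -0.008] turn [0.31, 0.05, -0.29]
3 shift [0.0017, 0.0348, -0.01] turn [3.31, 0.04, -0.29]
6 shift [0.0017, 0.0279, -0.0123] turn [6.31, 0.04, -0.29]
9 shift [0.0017, 0.0212, -0.015] turn [9.31, 0.03, -0.29]
12 shift [0.0016, 0.0147, -0.0181] turn [12.31, 0.02, -0.3]
15 shift [0.0016, 0.0083, -0.0215] turn [15.31, 0.01, -0.3]
```

Call:
arm_command(steps=[[[0.0005, 0.01, -0.003], [0.3, 0, 0], 0], [[0.001, 0.022, -0.006], [1, 0, 0], 0], [[0.0015, 0.03, -0.01], [4, 0, -0.2], 0], [[0.0017, 0.026, -0.0125], [7, 0, -0.3], 0], [[0.0017, 0.02, -0.0155], [10, 0, -0.3], 0]])

```text
t: 7.05
tool_pos: [0.7372, 0.2174, 0.247]
tool_rot: [-1.193, 0.893, -1.054]
contact_force: [-0.0, 1.1, -1.5]
opening: 0.0115
```

Run:
```python
from h import *
o=st()
for th in [12,15,18,21,24,27,30]: pour(th,o=o)
```

```text
t 7.05 pos [0.7372 0.2174 0.247 ] F [-0.   1.1 -1.5] op 0.0115
[[ 2.827e-01  1.584e-01  9.460e-01]
 [-9.592e-01  4.730e-02  2.788e-01]
 [-6.000e-04 -9.862e-01  1.653e-01]]
q [ 0.184  0.271  1.35   0.018  1.355 -0.105]
12 shift [0.0003, -0.0086, 0.0015] turn [2.49, 0.02, -0.04]
15 shift [0.0003, -0.0154, -0.0008] turn [5.49, 0.02, -0.04]
18 shift [0.0003, -0.0222, -0.0034] turn [8.49, 0.01, -0.04]
21 shift [0.0003, -0.0288, -0.0063] turn [11.49, 0.01, -0.04]
24 shift [0.0003, -0.0352, -0.0096] turn [14.49, 0.01, -0.04]
27 shift [0.0003, -0.0415, -0.0132] turn [17.49, 0.01, -0.04]
30 shift [0.0003, -0.0476, -0.0172] turn [20.49, 0.01, -0.04]
```

Call:
arm_command(steps=[[[0, -0.0086, 0.0015], [2.5, 0, 0], 0], [[0, -0.0154, -0.0008], [5.5, 0, 0], 0], [[0, -0.0205, -0.003], [7.7, 0, 0], 0], [[0, -0.025, -0.0046], [9.7, 0, 0], 0], [[0, -0.0288, -0.0063], [11.5, 0, 0], 0]])

```text
t: 7.55
tool_pos: [0.7243, 0.2139, 0.2726]
tool_rot: [-1.027, 0.769, -1.116]
contact_force: [0.2, -0.5, -2.8]
opening: 0.0117
```

Run:
```python
from h import *
o=st()
for th in range(20,36,2): pour(th,o=o)
```

```text
t 7.55 pos [0.7243 0.2139 0.2726] F [ 0.2 -0.5 -2.8] op 0.0117
[[ 0.2827  0.3422  0.8961]
 [-0.9592  0.1019  0.2637]
 [-0.001  -0.9341  0.357 ]]
q [ 0.173  0.111  1.513  0.045  1.155 -0.124]
20 shift [0.0006, 0.0016, 0.0034] turn [-0.92, -0.0, -0.06]
22 shift [0.0006, -0.0031, 0.0022] turn [1.08, -0.0, -0.06]
24 shift [0.0006, -0.0077, 0.0009] turn [3.08, -0.0, -0.06]
26 shift [0.0006, -0.0123, -0.0006] turn [5.08, -0.0, -0.06]
28 shift [0.0006, -0.0168, -0.0023] turn [7.08, -0.0, -0.06]
30 shift [0.0005, -0.0213, -0.0041] turn [9.08, -0.01, -0.06]
32 shift [0.0005, -0.0257, -0.006] turn [11.08, -0.01, -0.06]
34 shift [0.0005, -0.03, -0.0082] turn [13.08, -0.01, -0.06]
```

Call:
arm_command(steps=[[[0, -0.0031, 0.0022], [1.1, 0, 0], 0], [[0, -0.0054, 0.0015], [2.1, 0, 0], 0], [[0, -0.0077, 0.0009], [3.1, 0, 0], 0], [[0, -0.01, 0.0002], [4.1, 0, 0], 0], [[0, -0.0123, -0.0006], [5.1, 0, 0], 0]])

```text
t: 8.05
tool_pos: [0.7194, 0.2124, 0.2838]
tool_rot: [-0.951, 0.713, -1.14]
contact_force: [1.1, 0.7, -3.2]
opening: 0.0114
```

Run:
```python
from h import *
o=st(); p=ctrl.get_image("wrist"); save(p,"w6"); 
o=st()
for th in range(26,44,2): pour(th,o=o)
```

```text
t 8.05 pos [0.7194 0.2124 0.2838] F [ 1.1  0.7 -3.2] op 0.0114
[[ 0.2827  0.4213  0.8618]
 [-0.9592  0.1252  0.2534]
 [-0.0011 -0.8983  0.4395]]
q [ 0.168  0.045  1.581  0.061  1.064 -0.135]
t 8.1 pos [0.7191 0.2124 0.284 ] F [-0.3  0.1 -2.2] op 0.0112
[[ 0.2827  0.4216  0.8616]
 [-0.9592  0.1253  0.2535]
 [-0.001  -0.8981  0.4398]]
q [ 0.168  0.044  1.582  0.061  1.064 -0.135]
26 shift [0.0006, 0.0004, 0.0003] turn [-0.09, -0.01, -0.06]
28 shift [0.0006, -0.0043, -0.0009] turn [1.91, -0.01, -0.06]
30 shift [0.0006, -0.0089, -0.0023] turn [3.91, -0.01, -0.06]
32 shift [0.0006, -0.0135, -0.0039] turn [5.91, -0.01, -0.06]
34 shift [0.0006, -0.018, -0.0056] turn [7.91, -0.01, -0.06]
36 shift [0.0006, -0.0224, -0.0075] turn [9.91, -0.01, -0.06]
38 shift [0.0006, -0.0268, -0.0095] turn [11.91, -0.01, -0.06]
40 shift [0.0006, -0.0311, -0.0117] turn [13.91, -0.01, -0.06]
42 shift [0.0006, -0.0353, -0.014] turn [15.91, -0.01, -0.06]
```

View pics/w6.png

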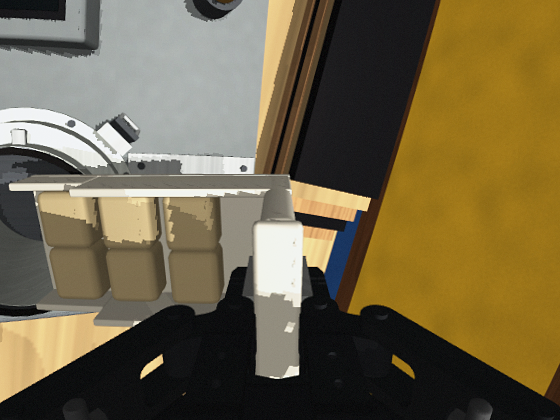

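Call:
arm_command(steps=[[[0, -0.002, 0], [1, 0, 0], 0], [[0, -0.0043, -0.0009], [2, 0, 0], 0], [[0, -0.0066, -0.0016], [3, 0, 0], 0], [[0, -0.0089, -0.0023], [4, 0, 0], 0], [[0, -0.011, -0.003], [5, 0, 0], 0]])

```text
t: 8.6
tool_pos: [0.7118, 0.2102, 0.293]
tool_rot: [-0.876, 0.656, -1.163]
contact_force: [-0.3, -0.2, -2.5]
opening: 0.0114
```

Run:
```python
from h import *
o=st(); p=ctrl.get_image("wrist"); save(p,"w7"); 
o=st()
for th in range(32,60,4): pour(th,o=o)
```

```text
t 8.6 pos [0.7118 0.2102 0.293 ] F [-0.3 -0.2 -2.5] op 0.0114
[[ 0.2827  0.4967  0.8206]
 [-0.9592  0.1473  0.2413]
 [-0.001  -0.8554  0.518 ]]
q [ 0.162 -0.024  1.655  0.079  0.971 -0.15 ]
t 8.65 pos [0.7114 0.2102 0.2931] F [ 0.8 -0.  -2. ] op 0.0111
[[ 0.2828  0.4968  0.8205]
 [-0.9592  0.1473  0.2413]
 [-0.001  -0.8553  0.5182]]
q [ 0.162 -0.025  1.656  0.079  0.971 -0.151]
32 shift [0.0006, -0.0019, -0.0005] turn [0.79, -0.01, -0.06]
36 shift [0.0006, -0.0111, -0.0033] turn [4.79, -0.01, -0.06]
40 shift [0.0006, -0.0201, -0.0068] turn [8.79, -0.01, -0.06]
44 shift [0.0006, -0.0289, -0.0108] turn [12.79, -0.02, -0.06]
48 shift [0.0006, -0.0373, -0.0155] turn [16.79, -0.02, -0.06]
52 shift [0.0006, -0.0454, -0.0207] turn [20.79, -0.02, -0.06]
56 shift [0.0006, -0.0531, -0.0265] turn [24.79, -0.02, -0.06]
```

View pics/w7.png

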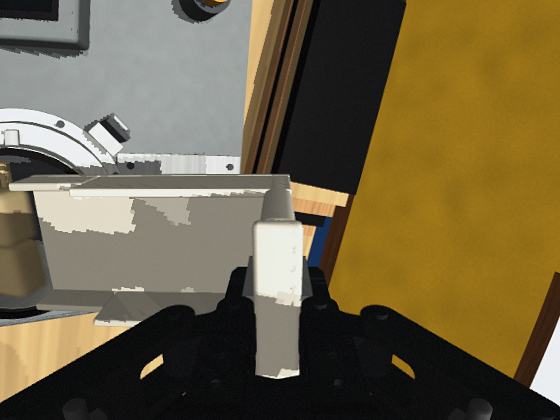

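Run:
```python
from h import *
a=[]
for n in ["scene","top"]:
    p=ctrl.get_image(n); im=p["img"][:,:,::-1]; c=im[100:230,330:480] if n=="scene" else im[80:230,60:220]
    a.append(cv2.resize(c,(390,360),interpolation=cv2.INTER_CUBIC))
p=ctrl.get_image("wrist");save(p,"w8")
cv2.imwrite("pics/d8.png",np.hstack(a))
```

```text
(no output)
```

View pics/d8.png

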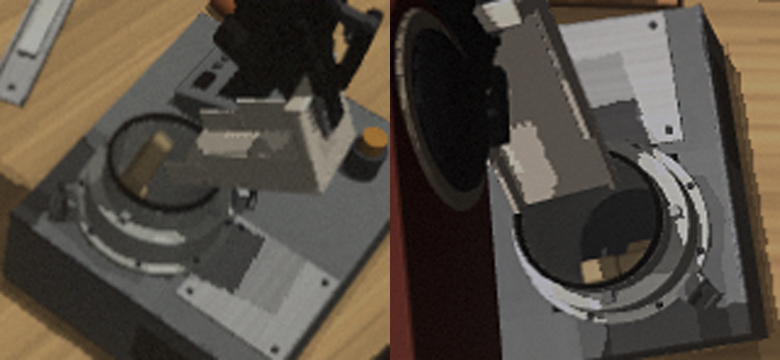

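View pics/w8.png

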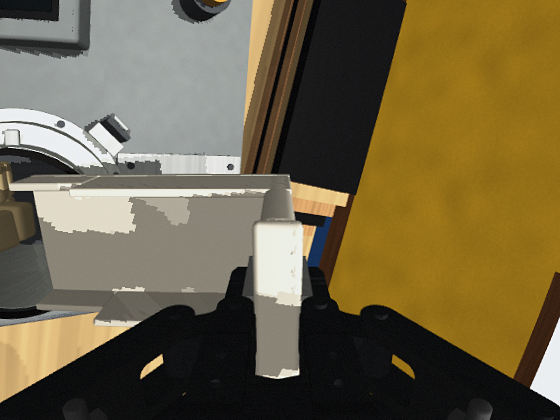

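Run:
```python
from h import *
o=st(); C=R.from_rotvec(o["tool_rot"]).as_matrix()
print(C.T@[0,0,1]); 
t=np.array([.68,.12,.32]); go(t,down(10),o)
```

```text
t 8.8 pos [0.7118 0.2103 0.293 ] F [-0.3  0.1 -1.6] op 0.0114
[[ 0.2827  0.4956  0.8213]
 [-0.9592  0.147   0.2416]
 [-0.001  -0.856   0.5169]]
q [ 0.163 -0.023  1.654  0.079  0.973 -0.15 ]
[-0.00098632 -0.85604368  0.51690255]
shift [0.0775, -0.0522, -0.034] turn [-31.09, 6.25, -1.8]
```

Call:
arm_command(steps=[[[0, -0.026, 0.016], [0, 0, 0], 0], [[0, -0.052, 0.031], [-5, 0, 0], 0], [[0, -0.06, 0.036], [-12, 0, 0], 0], [[0, -0.06, 0.036], [-20, 0, 0], 0], [[0, -0.06, 0.036], [-28, 0, 0], 0]])

```text
t: 9.3
tool_pos: [0.7123, 0.2102, 0.366]
tool_rot: [-1.286, 0.963, -1.015]
contact_force: [0.9, -0.2, -2.2]
opening: 0.0116
```

Run:
```python
from h import *
a=[]
p=ctrl.get_image("top"); im=p["img"][:,:,::-1]; c=im[80:230,60:220]; a.append(cv2.resize(c,(390,360),interpolation=cv2.INTER_CUBIC))
p=ctrl.get_image("scene"); im=p["img"][:,:,::-1]; c=im[100:230,330:480]; a.append(cv2.resize(c,(390,360),interpolation=cv2.INTER_CUBIC))
cv2.imwrite("pics/d9.png",np.hstack(a))
o=st(); go([.494,-.214,.25],down(-7.5),o)
```

```text
t 9.4 pos [0.7144 0.2106 0.3599] F [ 0.5  1.  -2.9] op 0.0112
[[ 0.2826  0.0494  0.958 ]
 [-0.9592  0.0158  0.2822]
 [-0.0012 -0.9987  0.0519]]
q [ 0.184  0.259  1.174  0.007  1.657 -0.101]
shift [0.3451, 0.0922, -0.3366] turn [-2.91, 23.91, -0.69]
```

View pics/d9.png

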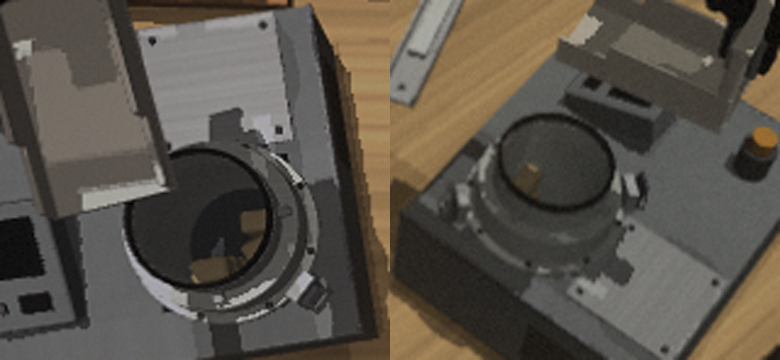

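Call:
arm_command(steps=[[[0.025, 0, -0.024], [-1, 4, 0], 0], [[0.06, 0, -0.058], [-2, 8, 0], 0], [[0.095, 0, -0.092], [-3, 12, 0], 0], [[0.13, 0, -0.126], [-3, 16, 0], 0], [[0.165, 0.01, -0.16], [-3, 20, 0], 0]])

```text
t: 9.9
tool_pos: [0.6076, 0.006, 0.3432]
tool_rot: [-1.167, 1.258, -1.252]
contact_force: [-0.2, 0.1, -0.5]
opening: 0.0115
```

Run:
```python
from h import *
o=st(); go([.494,-.214,.2],down(-7.5),o)
```

```text
t 9.9 pos [0.6076 0.006  0.3432] F [-0.2  0.1 -0.5] op 0.0115
[[-0.0646  0.0049  0.9979]
 [-0.9979  0.0094 -0.0647]
 [-0.0097 -0.9999  0.0043]]
q [-0.117 -0.034  1.516  0.01   1.655 -0.052]
shift [0.2282, 0.1406, -0.0997] turn [-0.23, 3.79, -0.56]
```

Call:
arm_command(steps=[[[0.045, 0.015, -0.02], [0, 1, -0.2], 0], [[0.09, 0.04, -0.04], [0, 2, -0.4], 0], [[0.135, 0.07, -0.06], [-0.2, 3, -0.5], 0], [[0.18, 0.1, -0.08], [-0.2, 3.8, -0.5], 0], [[0.228, 0.125, -0.1], [-0.2, 3.8, -0.5], 0]])

```text
t: 10.4
tool_pos: [0.5043, -0.1907, 0.2287]
tool_rot: [-1.141, 1.301, -1.307]
contact_force: [0.2, -0.7, -1.8]
opening: 0.0112
```

Call:
arm_command(steps=[[[0, 0.02, 0], [0, 0, 0], 0], [[0, 0.04, 0], [0, 0, 0], 0], [[0, 0.06, 0], [0, 0, 0], 0], [[0, 0.08, 0], [0, 0, 0], 0], [[0, 0.09, 0], [0, 0, 0], 0]])

```text
t: 10.9
tool_pos: [0.5034, -0.19, 0.1367]
tool_rot: [-1.141, 1.302, -1.307]
contact_force: [-0.1, -0.1, -1.7]
opening: 0.0113
```

Run:
```python
from h import *
p=ctrl.get_image("wrist"); save(p,"w10")
o=st(); go([.494,-.214,.0385],down(-7.5),o)
```

```text
t 10.95 pos [ 0.5029 -0.1897  0.1356] F [-2.  -0.  -3.2] op 0.0117
[[-1.306e-01  2.700e-03  9.914e-01]
 [-9.914e-01  7.000e-04 -1.306e-01]
 [-1.100e-03 -1.000e+00  2.600e-03]]
q [-0.5   -0.079  1.907  0.002  1.311 -0.37 ]
shift [0.0253, 0.0971, -0.0059] turn [-0.15, -0.0, -0.06]
```

View pics/w10.png

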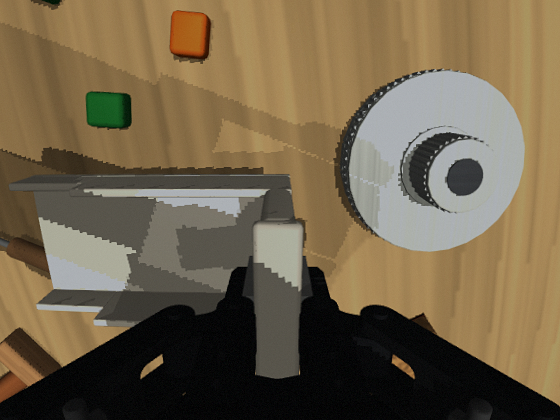

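Call:
arm_command(steps=[[[0.015, 0.03, -0.003], [-0.1, 0, 0], 0], [[0.025, 0.06, -0.006], [-0.1, 0, 0], 0], [[0.025, 0.08, -0.006], [-0.1, 0, 0], 0], [[0.025, 0.09, -0.006], [-0.1, 0, 0], 0], [[0.025, 0.0945, -0.006], [-0.1, 0, 0], 0]])

```text
t: 11.45
tool_pos: [0.4939, -0.2135, 0.0409]
tool_rot: [-1.143, 1.304, -1.305]
contact_force: [0.4, -0.2, -1.8]
opening: 0.0118
```

Run:
```python
from h import *
o=st()
```

```text
t 11.45 pos [ 0.4939 -0.2135  0.0409] F [ 0.4 -0.2 -1.8] op 0.0118
[[-1.305e-01  1.500e-03  9.914e-01]
 [-9.914e-01  8.000e-04 -1.305e-01]
 [-1.000e-03 -1.000e+00  1.400e-03]]
q [-0.547  0.046  1.959  0.002  1.135 -0.417]
```

Call:
arm_command(steps=[[[0, 0.002, 0], [0, 0, 0], 0], [[0, 0.0035, 0], [0, 0, 0], 0], [[0, 0.004, 0], [0, 0, 0], 0]])

```text
t: 11.75
tool_pos: [0.4948, -0.2138, 0.038]
tool_rot: [-1.142, 1.302, -1.306]
contact_force: [0.1, -0.8, -1.3]
opening: 0.0115
```

Call:
arm_command(steps=[[[0, 0, 0], [0, 0, 0], 0.4], [[0, 0, 0], [0, 0, 0], 0.6], [[0, 0, 0], [0, 0, 0], 0.8], [[0, 0, 0], [0, 0, 0], 0.8], [[0, 0, 0], [0, 0, 0], 0.8]])

```text
t: 12.25
tool_pos: [0.4948, -0.2138, 0.038]
tool_rot: [-1.142, 1.302, -1.306]
contact_force: [0.6, -0.6, -1.5]
opening: 0.0681
```

Run:
```python
from h import *
o=st()
```

```text
t 12.25 pos [ 0.4948 -0.2138  0.038 ] F [ 0.6 -0.6 -1.5] op 0.0681
[[-1.302e-01  3.400e-03  9.915e-01]
 [-9.915e-01 -4.000e-04 -1.302e-01]
 [-1.000e-04 -1.000e+00  3.400e-03]]
q [-0.547  0.051  1.959  0.002  1.128 -0.417]
```

Now up and over to the lid.

Call:
arm_command(steps=[[[0, -0.03, 0], [0, 0, 0], 0.8], [[0, -0.07, 0], [0, 0, 0], 1], [[0, -0.11, 0], [0, 0, 0], 1], [[0, -0.14, 0], [0, 0, 0], 1], [[0, -0.15, 0], [0, 0, 0], 1]])

```text
t: 12.75
tool_pos: [0.4962, -0.215, 0.1929]
tool_rot: [-1.14, 1.295, -1.312]
contact_force: [1.4, -0.2, 0.3]
opening: 0.0853
```

Run:
```python
from h import *
ctrl.get_image("wrist");p=ctrl.get_image("wrist"); save(p,"w11"); 
o=st(); print(proj(p,[.6255,-.1766,.068])); go([.6255,-.1766,.12],down(-7.5),o)
```

```text
t 12.85 pos [ 0.4952 -0.2144  0.1899] F [-0.4  0.9 -0.6] op 0.0856
[[-0.1302  0.0066  0.9915]
 [-0.9915 -0.0023 -0.1302]
 [ 0.0014 -1.      0.0068]]
q [-5.470e-01 -1.280e-01  1.859e+00  1.000e-03  1.404e+00 -4.170e-01]
[132.66338507 435.84934469]
shift [-0.0545, 0.0706, 0.1238] turn [-0.39, 0.02, 0.08]
```

View pics/w11.png

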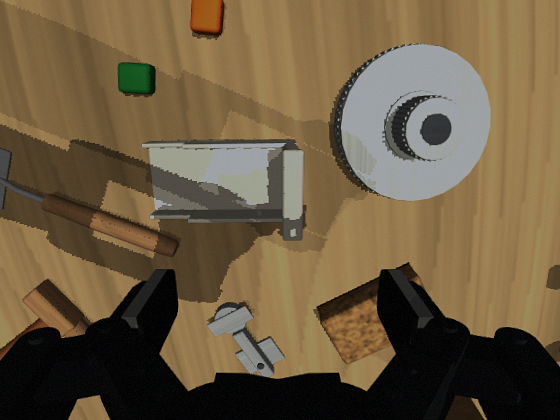

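Call:
arm_command(steps=[[[-0.02, 0.01, 0.045], [-0.2, 0, 0], 1], [[-0.04, 0.02, 0.09], [-0.4, 0, 0], 1], [[-0.0545, 0.04, 0.124], [-0.4, 0, 0], 1], [[-0.0545, 0.06, 0.124], [-0.4, 0, 0], 1], [[-0.0545, 0.07, 0.124], [-0.4, 0, 0], 1]])

```text
t: 13.35
tool_pos: [0.6235, -0.175, 0.1144]
tool_rot: [-1.151, 1.311, -1.299]
contact_force: [0.6, 0.2, -0.4]
opening: 0.0856
```

Run:
```python
from h import *
ctrl.get_image("wrist");p=ctrl.get_image("wrist"); save(p,"w12"); 
o=st(); print(proj(p,[.6255,-.1766,.068])); go([.6255,-.1766,.037],down(-7.5),o)
```

```text
t 13.45 pos [ 0.6229 -0.1757  0.1158] F [-0.6  0.7  0.3] op 0.0854
[[-1.303e-01 -7.900e-03  9.914e-01]
 [-9.915e-01  1.500e-03 -1.303e-01]
 [-5.000e-04 -1.000e+00 -8.000e-03]]
q [-0.389  0.202  1.649 -0.002  1.299 -0.258]
[240.47935553 283.67604991]
shift [0.0006, 0.0788, 0.0033] turn [0.46, 0.01, -0.03]
```

View pics/w12.png

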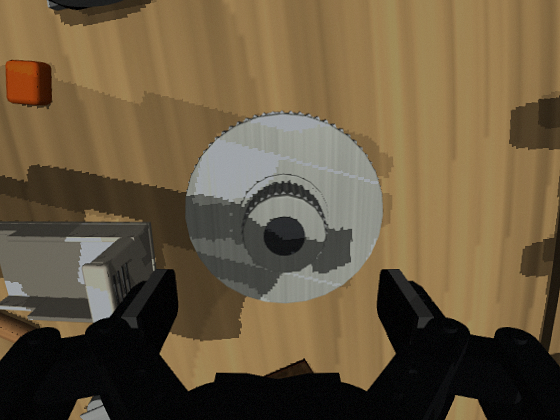

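Run:
```python
from h import *
o=st(); go([.626,-.1752,.037],down(-7.5),o)
```

```text
t 13.45 pos [ 0.6229 -0.1757  0.1158] F [-0.6  0.7  0.3] op 0.0854
[[-1.303e-01 -7.900e-03  9.914e-01]
 [-9.915e-01  1.500e-03 -1.303e-01]
 [-5.000e-04 -1.000e+00 -8.000e-03]]
q [-0.389  0.202  1.649 -0.002  1.299 -0.258]
shift [-0.0008, 0.0788, 0.0036] turn [0.46, 0.01, -0.03]
```

Call:
arm_command(steps=[[[-0.001, 0.02, 0.0035], [0.4, 0, 0], 1], [[-0.001, 0.045, 0.0035], [0.4, 0, 0], 1], [[-0.001, 0.065, 0.0035], [0.4, 0, 0], 1], [[-0.001, 0.075, 0.0036], [0.4, 0, 0], 1], [[-0.001, 0.0785, 0.0036], [0.4, 0, 0], 1]])

```text
t: 13.95
tool_pos: [0.625, -0.1752, 0.0365]
tool_rot: [-1.145, 1.308, -1.303]
contact_force: [1.3, 0.1, 0.5]
opening: 0.0854
```

Call:
arm_command(steps=[[[0, 0, 0], [0, 0, 0], 0.5], [[0, 0, 0], [0, 0, 0], 0.3], [[0, 0, 0], [0, 0, 0], 0.2], [[0, 0, 0], [0, 0, 0], 0.2], [[0, 0, 0], [0, 0, 0], 0.2]], force=60)

```text
t: 14.45
tool_pos: [0.6263, -0.1757, 0.0385]
tool_rot: [-1.144, 1.305, -1.306]
contact_force: [0.8, -0.2, 5.4]
opening: 0.0475
```

Run:
```python
from h import *
o=st();ctrl.get_image("wrist");p=ctrl.get_image("wrist"); save(p,"w13"); o=st();print(proj(p,[.626,-.1752,.068]))
```

```text
t 14.45 pos [ 0.6263 -0.1757  0.0385] F [ 0.8 -0.2  5.4] op 0.0475
[[-1.310e-01  7.000e-04  9.914e-01]
 [-9.914e-01 -2.000e-04 -1.310e-01]
 [ 1.000e-04 -1.000e+00  8.000e-04]]
q [-0.388  0.293  1.683  0.     1.165 -0.257]
t 14.55 pos [ 0.6263 -0.1757  0.0385] F [ 0.3 -0.   6. ] op 0.0476
[[-1.311e-01  7.000e-04  9.914e-01]
 [-9.914e-01 -1.000e-04 -1.311e-01]
 [ 0.000e+00 -1.000e+00  7.000e-04]]
q [-0.388  0.293  1.683  0.     1.165 -0.257]
[312.05572758 276.56036315]
```

View pics/w13.png

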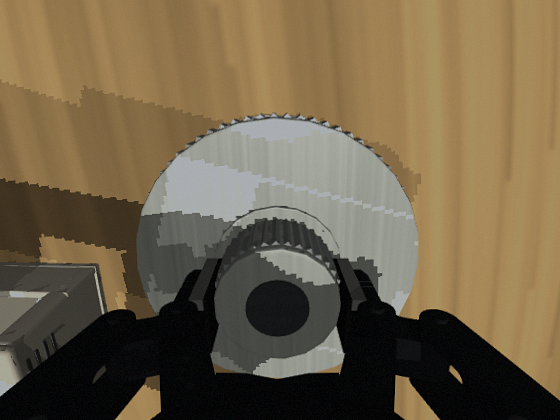

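```bash
cat > fit.py <<'E'
from h import *
from scipy.optimize import minimize
for cam,f,ctr in [("top","pics/top0.png",(141,171)),("scene","pics/scene0.png",(393,158))]:
    p=ctrl.get_image(cam); g=cv2.GaussianBlur(cv2.imread(f,0),(3,3),0).astype(float)
    def val(x,r,z=.178):
        a=np.linspace(0,2*np.pi,180); P=np.array([proj(p,[x[0]+r*np.cos(t),x[1]+r*np.sin(t),z]) for t in a])
        return cv2.remap(g.astype(np.float32),P[:,1].astype(np.float32),P[:,0].astype(np.float32),cv2.INTER_LINEAR).ravel()
    # maximise contrast: seal ring (r=.052) dark vs just outside (.0565)
    cost=lambda x: val(x,.052).mean()-np.clip(val(x,.0565),0,110).mean()
    best=min(((cost([.601+dx,.177+dy]),.601+dx,.177+dy) for dx in np.arange(-.006,.0065,.002) for dy in np.arange(-.006,.0065,.002)))
    r=minimize(cost,best[1:],method="Nelder-Mead",options=dict(xatol=2e-4,initial_simplex=[best[1:],(best[1]+.002,best[2]),(best[1],best[2]+.002)]))
    print(cam,best,r.x,r.fun)
    im=cv2.imread(f); im=cv2.resize(im,None,fx=6,fy=6,interpolation=cv2.INTER_CUBIC)
    P=np.array([proj(p,[r.x[0]+.054*np.cos(t),r.x[1]+.054*np.sin(t),.178]) for t in np.linspace(0,6.283,90)])
    for q in P: cv2.circle(im,(int(q[1]*6+3),int(q[0]*6+3)),1,(0,0,255),-1)
    c=(int(ctr[0]*6),int(ctr[1]*6)); cv2.imwrite("pics/fit_%s.png"%cam,im[c[1]-250:c[1]+250,c[0]-280:c[0]+280])
E
python3 fit.py; python3 -c "
import cv2,numpy as np
cv2.imwrite('pics/fit.png',cv2.resize(np.hstack([cv2.imread('pics/fit_%s.png'%c) for c in ['top','scene']]),(800,357)))"
```

```text
top (np.float32(-52.60742), np.float64(0.601), np.float64(0.177)) [0.60118718 0.17612813] -54.20745849609375
scene (np.float32(-29.922333), np.float64(0.603), np.float64(0.177)) [0.60315383 0.17668931] -30.04357147216797
```

View pics/fit.png

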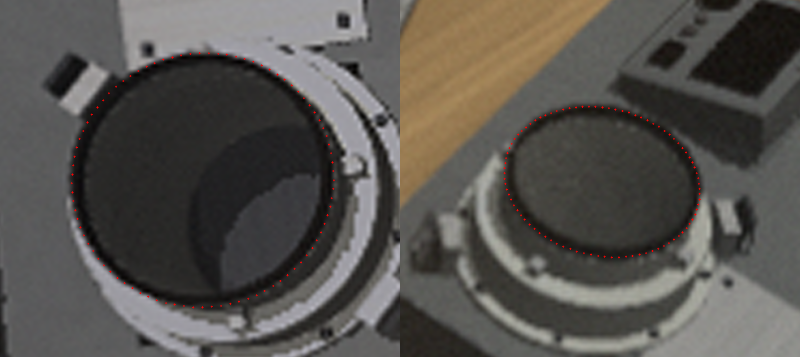

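Call:
arm_command(steps=[[[0, -0.02, 0], [0, 0, 0], 0.2], [[0, -0.06, 0], [0, 0, 0], 0.2], [[0, -0.1, 0], [0, 0, 0], 0.2], [[0, -0.14, 0], [0, 0, 0], 0.2], [[0, -0.18, 0], [0, 0, 0], 0.2]], force=90)

```text
t: 15.15
tool_pos: [0.6253, -0.1753, 0.2187]
tool_rot: [-1.145, 1.307, -1.304]
contact_force: [0.7, -0.4, -2.0]
opening: 0.047
```

Run:
```python
from h import *
o=st();go([.602,.1763,.25],down(-7.5),o)
```

```text
t 15.15 pos [ 0.6253 -0.1753  0.2187] F [ 0.7 -0.4 -2. ] op 0.047
[[-1.310e-01 -1.600e-03  9.914e-01]
 [-9.914e-01  8.000e-04 -1.310e-01]
 [-6.000e-04 -1.000e+00 -1.700e-03]]
q [-0.388  0.118  1.565  0.     1.461 -0.257]
shift [-0.3455, -0.031, -0.0692] turn [0.1, -0.03, -0.03]
```

Call:
arm_command(steps=[[[-0.03, -0.015, -0.006], [0, 0, 0], 0.2], [[-0.075, -0.03, -0.015], [0, 0, 0], 0.2], [[-0.12, -0.033, -0.024], [0, 0, 0], 0.2], [[-0.165, -0.033, -0.033], [0, 0, 0], 0.2], [[-0.21, -0.033, -0.042], [0, 0, 0], 0.2]])

```text
t: 15.65
tool_pos: [0.6102, 0.0402, 0.251]
tool_rot: [-1.146, 1.308, -1.303]
contact_force: [0.8, 0.6, -1.8]
opening: 0.0469
```

Call:
arm_command(steps=[[[-0.04, 0, -0.008], [0, 0, 0], 0.2], [[-0.08, 0, -0.016], [0, 0, 0], 0.2], [[-0.11, 0, -0.022], [0, 0, 0], 0.2], [[-0.13, 0, -0.026], [0, 0, 0], 0.2], [[-0.135, 0, -0.027], [0, 0, 0], 0.2]])

```text
t: 16.15
tool_pos: [0.6, 0.1796, 0.2497]
tool_rot: [-1.149, 1.308, -1.3]
contact_force: [0.3, 0.1, -2.5]
opening: 0.0466
```

Run:
```python
from h import *
p=ctrl.get_image("scene"); save(p,"s14"); p=ctrl.get_image("wrist"); save(p,"w14"); o=st();go([.602,.1763,.22],down(-7.5),o)
print(proj(p,[.602,.1763,.178]))
```

```text
t 16.25 pos [0.6006 0.1778 0.2501] F [-0.3  0.3 -2.8] op 0.0467
[[-1.300e-01 -4.800e-03  9.915e-01]
 [-9.915e-01  3.000e-04 -1.300e-01]
 [ 4.000e-04 -1.000e+00 -4.800e-03]]
q [1.690e-01 4.800e-02 1.586e+00 1.000e-03 1.512e+00 2.990e-01]
shift [0.0013, 0.0301, 0.0017] turn [0.28, 0.03, 0.02]
[227.46332672 281.20546823]
```

View pics/w14.png

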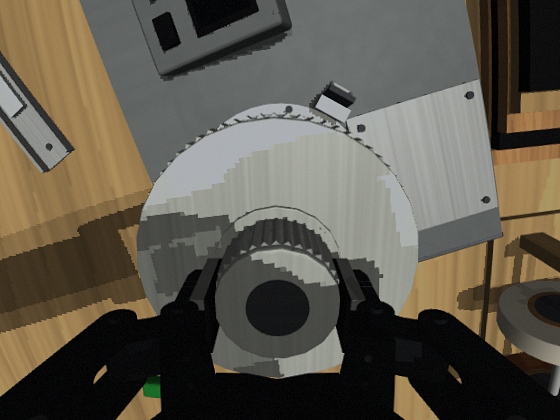

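Call:
arm_command(steps=[[[0.0013, 0.01, 0.0017], [0.28, 0, 0], 0.2], [[0.0013, 0.02, 0.0017], [0.28, 0, 0], 0.2], [[0.0013, 0.03, 0.0017], [0.28, 0, 0], 0.2], [[0.0013, 0.038, 0.0017], [0.28, 0, 0], 0.2], [[0.0013, 0.042, 0.0017], [0.28, 0, 0], 0.2]])

```text
t: 16.75
tool_pos: [0.6014, 0.1758, 0.2063]
tool_rot: [-1.146, 1.306, -1.305]
contact_force: [0.1, 0.7, -2.1]
opening: 0.0468
```

Run:
```python
from h import *
o=st();go([.602,.1763,.1965],down(-7.5),o)
```

```text
t 16.75 pos [0.6014 0.1758 0.2063] F [ 0.1  0.7 -2.1] op 0.0468
[[-1.306e-01 -2.100e-03  9.914e-01]
 [-9.914e-01 -7.000e-04 -1.306e-01]
 [ 9.000e-04 -1.000e+00 -2.000e-03]]
q [ 0.166  0.074  1.633 -0.     1.437  0.297]
shift [-0.0006, 0.0098, 0.0006] turn [0.11, -0.01, 0.05]
```

Call:
arm_command(steps=[[[-0.0005, 0.004, 0.0005], [0.1, 0, 0], 0.2], [[-0.0005, 0.008, 0.0005], [0.1, 0, 0], 0.2], [[-0.0005, 0.01, 0.0005], [0.1, 0, 0], 0.2], [[-0.0005, 0.0108, 0.0005], [0.1, 0, 0], 0.2]])

```text
t: 17.15
tool_pos: [0.602, 0.1762, 0.1966]
tool_rot: [-1.145, 1.304, -1.306]
contact_force: [-4.1, -0.9, 4.4]
opening: 0.0466
```

Run:
```python
from h import *
o=st(); print(o["wrist_torque"])
```

```text
t 17.15 pos [0.602  0.1762 0.1966] F [-4.1 -0.9  4.4] op 0.0466
[[-1.305e-01 -0.000e+00  9.914e-01]
 [-9.914e-01 -1.100e-03 -1.305e-01]
 [ 1.100e-03 -1.000e+00  1.000e-04]]
q [ 1.670e-01  8.100e-02  1.642e+00 -1.000e-03  1.419e+00  2.980e-01]
[-0.18822115  0.63764002  0.01828675]
```

Call:
arm_command(steps=[[[0, 0.001, 0], [0, 2, 0], 0.2], [[0, 0.001, 0], [0, 4, 0], 0.2], [[0, 0.001, 0], [0, 6, 0], 0.2], [[0, 0.001, 0], [0, 8, 0], 0.2], [[0, 0.001, 0], [0, 10, 0], 0.2]])

```text
t: 17.65
tool_pos: [0.6025, 0.1762, 0.1967]
tool_rot: [-1.047, 1.429, -1.433]
contact_force: [-0.2, -0.4, 0.9]
opening: 0.0472
```

```bash
cat > chk.py <<'E'
from h import *
o=ctrl.get_obs(); C=R.from_rotvec(o["tool_rot"]).as_matrix()
print("t",round(o["t"],2),"pos",np.round(o["tool_pos"],4),"F",np.round(o["contact_force"],1),"T",np.round(o["wrist_torque"],2),"az",round(np.degrees(np.arctan2(C[1,2],C[0,2])),1),"ydir",np.round(C[:,1],4),"q6",round(o["q"][5],2))
print("to neck axis, tool xyz:",np.round(C.T@(np.array([.602,.1763,o["tool_pos"][2]])-o["tool_pos"]),4))
E
python3 chk.py
```

```text
t 17.65 pos [0.6025 0.1762 0.1967] F [-0.2 -0.4  0.9] T [-0.12  0.18  0.11] az -17.6 ydir [ 0.0018 -0.0012 -1.    ] q6 0.47
to neck axis, tool xyz: [ 0.0001 -0.     -0.0005]
```

Call:
arm_command(steps=[[[0, 0.002, 0], [0, 2, 0], 0.2], [[0, 0.002, 0], [0, 4, 0], 0.2], [[0, 0.002, 0], [0, 6, 0], 0.2], [[0, 0.002, 0], [0, 8, 0], 0.2], [[0, 0.002, 0], [0, 10, 0], 0.2]])

```text
t: 18.15
tool_pos: [0.602, 0.1772, 0.1948]
tool_rot: [-0.944, 1.551, -1.551]
contact_force: [-2.1, 2.2, -0.1]
opening: 0.0464
```

```bash
python3 chk.py
```

```text
t 18.15 pos [0.602  0.1772 0.1948] F [-2.1  2.2 -0.1] T [0.43 0.47 2.96] az -27.3 ydir [ 8.e-04  1.e-04 -1.e+00] q6 0.64
to neck axis, tool xyz: [ 0.0008 -0.      0.0004]
```

Call:
arm_command(steps=[[[0, 0, 0], [0, -1.5, 0], 0.2], [[0, 0.002, 0], [0, -3, 0], 0.2], [[0, 0.004, 0], [0, -3, 0], 0.2]])

```text
t: 18.45
tool_pos: [0.6022, 0.1771, 0.1907]
tool_rot: [-0.977, 1.514, -1.515]
contact_force: [0.2, 0.1, -2.3]
opening: 0.0468
```

```bash
python3 chk.py
```

```text
t 18.45 pos [0.6022 0.1771 0.1907] F [ 0.2  0.1 -2.3] T [ 0.01 -0.    0.01] az -24.3 ydir [ 1.3e-03  1.0e-04 -1.0e+00] q6 0.59
to neck axis, tool xyz: [ 0.0008 -0.      0.0001]
```

Call:
arm_command(steps=[[[0, 0.002, 0], [0, 0, 0], 0.2], [[0, 0.004, 0], [0, 0, 0], 0.2], [[0, 0.006, 0], [0, 0, 0], 0.2], [[0, 0.007, 0], [0, 0, 0], 0.2], [[0, 0.007, 0], [0, 0, 0], 0.2]])

```text
t: 18.95
tool_pos: [0.6023, 0.1771, 0.1856]
tool_rot: [-0.976, 1.513, -1.515]
contact_force: [-5.5, -0.6, 7.3]
opening: 0.0467
```

```bash
python3 chk.py
```

```text
t 18.95 pos [0.6023 0.1771 0.1856] F [-5.5 -0.6  7.3] T [0.02 1.05 0.01] az -24.3 ydir [ 1.7e-03  3.0e-04 -1.0e+00] q6 0.59
to neck axis, tool xyz: [ 0.0009 -0.      0.    ]
```

Call:
arm_command(steps=[[[0, 0.002, 0], [0, 0, 0], 0.2], [[0, 0.003, 0], [0, 0, 0], 0.2], [[0, 0.003, 0], [0, 0, 0], 0.2], [[0, 0.003, 0], [0, 0, 0], 0.2], [[0, 0.003, 0], [0, 0, 0], 0.2]])

```text
t: 19.45
tool_pos: [0.6023, 0.1771, 0.1856]
tool_rot: [-0.976, 1.513, -1.515]
contact_force: [-7.7, -2.8, 12.3]
opening: 0.0465
```

```bash
python3 chk.py
python3 - <<'E'
from h import *
p=ctrl.get_image("scene"); save(p,"s20"); p=ctrl.get_image("top"); save(p,"t20")
E
python3 chk.py
```

```text
t 19.45 pos [0.6023 0.1771 0.1856] F [-7.7 -2.8 12.3] T [-0.15  1.53  0.1 ] az -24.3 ydir [ 1.9e-03  4.0e-04 -1.0e+00] q6 0.59
to neck axis, tool xyz: [ 0.0009 -0.      0.    ]
t 19.55 pos [0.6024 0.1771 0.1856] F [-7.3 -0.7 11.3] T [-0.05  1.55  0.08] az -24.3 ydir [ 2.e-03  3.e-04 -1.e+00] q6 0.59
to neck axis, tool xyz: [ 0.0009 -0.     -0.    ]
```

View pics/s20.png

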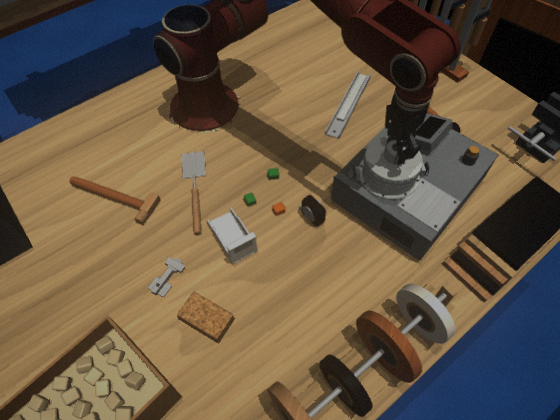

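View pics/t20.png

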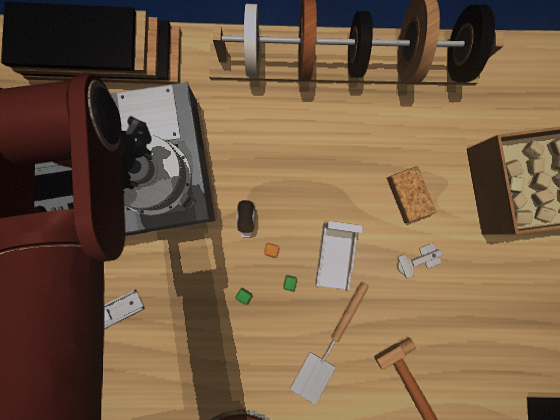

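Call:
arm_command(steps=[[[0, 0.003, 0], [0, 0, 0], 0.2], [[0, 0.0045, 0], [0, 0, 0], 0.2], [[0, 0.0045, 0], [0, 0, 0], 0.2], [[0, 0.0045, 0], [0, 0, 0], 0.2]])

```text
t: 19.95
tool_pos: [0.6024, 0.1771, 0.1856]
tool_rot: [-0.975, 1.513, -1.515]
contact_force: [-11.0, -2.1, 17.6]
opening: 0.0472
```

```bash
python3 chk.py
python3 - <<'E'
from h import *
p=ctrl.get_image("scene"); a=p["img"][:,:,::-1]; cv2.imwrite("pics/s21.png",cv2.resize(a[90:240,330:500],None,fx=4,fy=4,interpolation=cv2.INTER_CUBIC))
E
python3 chk.py
```

```text
t 19.95 pos [0.6024 0.1771 0.1856] F [-11.   -2.1  17.6] T [-0.17  2.19  0.12] az -24.3 ydir [ 2.2e-03  5.0e-04 -1.0e+00] q6 0.59
to neck axis, tool xyz: [ 0.0009 -0.      0.    ]
t 20.0 pos [0.6023 0.1771 0.1856] F [-11.1  -2.1  16.5] T [-0.13  2.11  0.09] az -24.3 ydir [ 2.2e-03  4.0e-04 -1.0e+00] q6 0.59
to neck axis, tool xyz: [ 0.0009 -0.      0.    ]
```

View pics/s21.png

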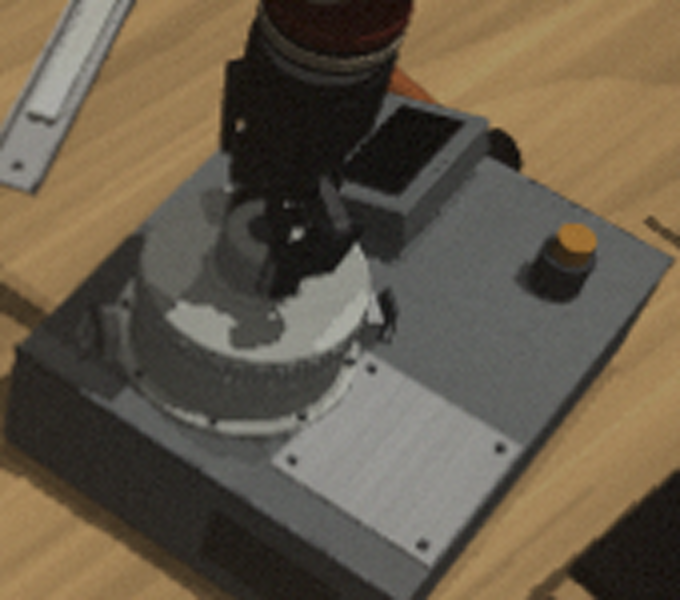

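Lid is down on the shoulder and level. Push is about 16 N and the height doesn't give any further. Handing in.

Run:
```python
from station import ctrl
print(ctrl.finish_job())
```

```text
the job is handed in; nothing more can be done
None
```

I tipped the slugs into the hopper and stood the empty scoop upright where it had been. I then set the lid on the pins and turned it about 20°, backing off 3° from the keyway edge, until it dropped. I pushed it home and handed the job in at about 20 s, still holding it down.

- **Lid:** the tool height went from 0.1966 m on the pins to 0.1907 m on the seal to 0.1856 m at the end. These match the given heights to about 0.2 mm. Raising the push to about 17 N moved the lid no further, so it is resting on the shoulder.
- **Slugs:** the last pictures show the scoop empty, with no slugs on the deck or bench. I could see only some of the slugs through the hopper mouth, so I did not count all six there.
- **Bystanders:** the tape measure, sanding block and hinge lie where they were, and so do the green and orange look-alikes.
- **Not perfect:** there was a sideways load of about 11 N (about 2 N m at the wrist) at the end. The lid had gone in without any sideways load, so I left it. The turn also briefly put about 3 N m on the lid when it met the keyway edge.
- **Cameras:** the wrist and top cameras disagreed by 2–3 mm, so I used values in between.

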